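Put the collet away in its case

ROBOT

A 7-joint arm with a two-finger parallel gripper is mounted at the origin on the work surface. World frame = base frame: x ahead of the robot, y to its left, z up, the work surface at z = 0. Lengths are in m, angles in rad, forces in N, time in s.
With the tool pointing down it reaches from about 0.425 to 0.825 m from the base axis. Payload 3.6 kg.
Tool frame: the origin (TCP) lies at the very end of the fingers, on their centre line; the grasp point (between the pads) lies robot.grasp_offset behind it (robot.grasp_offset is the distance from the TCP to the grasp point, in m); z points along the fingers, y is the line along which they close (so a half turn about z gives the same grasp; the last joint's range is limited). The gripper opens to 85 mm and grips with 20 to 120 N. Pads are 22 mm wide; open, the fingers measure 114 mm over their backs; the gripper's body (76 mm by 85 mm) begins 54 mm behind the grasp point. The pads swing forward as they close: fully open they stand 13 mm farther back than shut.
Start: joints at [-1.355, 0.615, -0.013, 1.423, 0.008, 1.103, -0.04], TCP at [0.156, 0.631, 0.231] pointing down, gripper open.
Joint ranges: [-3.12, 3.12], [-0.3, 2.06], [-1.34, 1.32], [0.26, 2.42], [-1.36, 4.5], [0.01, 1.98], [-2.84, 2.84]. Speed limits (rad/s): [2.79, 2.79, 3.14, 3.14, 3.14, 3.14, 3.14].

INTERFACE

Orientations are given as a 3x3 rotation matrix whose columns are the frame's x, y, z axes.
In Python, from plant import status, optics, sign_off, robot gives the robot as it stands.
- The arm moves only by the tool arm_command, never from a script. Its argument "moves" is a list of rows, each an object with "offset": the shift along the tool's x, y, z in m, a list of three; "turn": the turn, a rotation vector about the tool's x, y, z in rad, a list of three; "jaw": the finger opening in m, from 0 to 0.0854. A call has 1 to 5 rows; each row shifts and turns the commanded pose from where the row before left it, along the tool's axes as they then stand; what a row does not reach is not made up. A row lasts 1/8 s, in which the tool goes at most 62.5 mm and 10.7 degrees, less where a joint would pass 70% of its speed; a pose out of reach is approached as far as the arm can. A call with a gripper value outside its range is refused whole. The fingers move at their own pace and stop on an object; the grip force is fixed at half the most. Time passes only in rows, so rows that do not move let the fingers close. It gives the time, the measured TCP pose, the force, the opening and the grip force at its end, in the units of the state.
- status.get_obs(): the state, without advancing time (a new reading comes with each control period).
- optics.get_image(name): name is "side" or "top"; returns a dict with "color" (400x640x3 uint8, red, green, blue), "range_z" (400x640 float32, m along the optical axis (not along the pixel's ray), 0 where there is no reading), "K" (3x3 intrinsics, pixels), "rvec" (rotation vector, rad) and "tvec" (3), from world to camera coordinates, as OpenCV has them. Camera axes: x right, y down, z forward; pixel columns grow to the right and rows downward; lengths in m; the calibration is good to about 2 mm. A picture is of the moment at which its call begins.
- sign_off(): hands the job in; it is judged then, once.
The state is a dict: "time_s": time; "joint_positions": joint angles; "qd": joint speeds; "joint_torque": joint torques, N m; "tcp_pos": TCP position; "eef_rot": TCP orientation; "contact_force": force on the tool from outside, world axes, zero at the start; "wrist_torque": the same for the moment, N m; "finger_gap": finger opening in m; "finger_force": force on a finger pad.
Only numpy, scipy, OpenCV 4.12 (cv2) and the standard library are available. Lean on these libraries where they do the work, as an engineer would, in place of code of your own. Each camera call takes 0.05 s, during which the arm holds its last target. There are 200 camera calls.

TASK

Pick up the short steel collet standing on the bench (the twin of the one already in the wooden case, not the taller sleeve or the flat nut) and set it down upright in the empty bay of the case, without dropping it. See that it stands below the rim, then close the hinged lid fully.

Things in the scene. Friction and masses are not known exactly. Their poses are not given: they have to be found in the camera images.
- collet_mid (a point): Centre of the loose collet: slotted round steel piece upright on the bench, 46 mm tall, body 36 mm across, head 41 mm across over its top 12 mm, 0.2 to 0.3 kg; the point is 23 mm above its underside, z up its axis. Also on the bench, not wanted: an 84 mm tall sleeve like it and a flat 62 mm ring nut, their centres 75 mm or more away.
- bay (a point): Centre of the empty bay's floor, 6 mm above the bench. Fixed wooden case 140 (x) by 204 (y) by 60 mm high, walls 6 mm, rim 54 mm above this point. A divider 20 mm high parts two bays, 128 (x) by 93 mm (y); a like collet stands in the other, about 100 mm towards +y. x: square to the hinge, roughly to the robot's right; y: along it, roughly away from the robot; z up.
- lid (a joint): Hinge angle of the case's lid: 0 shut on the rim, pi/2 upright, 1.9 at its stop; starts open, a little past upright. Hinge line (inner face of the lid): parallel to the bay's y, 70 mm along +x and 54 mm above the bay point, its middle 49.5 mm towards +y. Stiff: the lid stays where it is left and yields to 1 to 3 N at its free edge.
- lid_lip (a point): Middle of the lid's free edge, mid-thickness. The lid is a flat wooden board 140 mm from hinge to free edge, 204 mm wide, 8 mm thick, no handle. The point's x points along the board to the hinge, z out of its outer face (up when shut), y along the hinge.
Things that resemble listed ones, but are neither listed nor needed, are in the scene too. What is shaped like the part that bears collet_mid but orange is not meant. What is shaped like the part that bears bay but yellow is not meant.

How it is judged:
On the way:
1. the collet stands upright in the empty bay, let go, below the rim, with the lid still well open (x of collet_mid in the frame of bay between -0.05 and 0.05 m and y of collet_mid in the frame of bay between -0.035 and 0.035 m and z of collet_mid in the frame of bay between 0.015 and 0.031 m and angle between collet_mid's own z axis and vertical below 0.17 rad and linear speed of collet below 0.03 m/s and contact force between the fingers and collet below 0.3 N and value of joint lid above 0.8 rad), for 0.2 s.
At the end, for the whole second after the job is handed in: The collet stands at rest on the floor of the bay that was empty, its middle within 50 mm along and 35 mm across of the bay's centre, 15 to 31 mm above the floor, leaning less than 10 degrees, and the lid is shut to within 0.06 rad and still (x of collet_mid in the frame of bay between -0.05 and 0.05 m and y of collet_mid in the frame of bay between -0.035 and 0.035 m and z of collet_mid in the frame of bay between 0.015 and 0.031 m and angle between collet_mid's own z axis and vertical below 0.17 rad and linear speed of collet below 0.03 m/s and value of joint lid below 0.06 rad and velocity of joint lid between -0.05 and 0.05 rad/s); the robot touches nothing.
It fails at once if the collet is dropped or thrown (moves faster than 0.7 m/s without the fingers on it) (linear speed of collet above 0.7 m/s and contact force between the fingers and collet below 0.1 N).
It also fails if it takes over 51 s, if anything falls off the work surface, if the arm or the gripper's body presses on something with over 40 N, if the wrist force passes 120 N, or if a joint passes its speed limit or range.

## Working session

There is one attempt and no reset: what is moved stays moved. The work goes in short steps, Python scripts to look and compute and a tool call to move; the robot and the scene stay as the last step left them, time stands still between calls to the robot, and variables do not carry over. Pictures are saved under pics/ and viewed, at most 10 in all, crops included, and the job is handed in when it is done.

Besides the shell and the picture viewer there is one more tool, called after "Emit:" by a JSON object that holds its "fn" and its "kwargs", one argument or row to a line. arm_command: Moves the arm, as the interface text tells. Its arguments: {"type":"object","properties":{"moves":{"type":"array","items":{"type":"object","properties":{"offset":{"type":"array","items":{"type":"number"}},"turn":{"type":"array","items":{"type":"number"}},"jaw":{"type":"number"}}}}},"required":["moves"]}

```bash
mkdir -p pics
cat > h.py <<'E'
import numpy as np,cv2
from plant import status,optics,sign_off,robot
def get(n):
    d=optics.get_image(n);R=cv2.Rodrigues(np.array(d['rvec'],float))[0];d['R']=R;d['t']=np.array(d['tvec'],float).ravel();return d
def cloud(d):
    z=d['range_z'];v,u=np.mgrid[:z.shape[0],:z.shape[1]];K=d['K']
    c=np.stack([(u-K[0,2])/K[0,0]*z,(v-K[1,2])/K[1,1]*z,z],-1)
    return (c-d['t'])@d['R']
def ray(d,u,v,h):
    c=-d['R'].T@d['t'];r=d['R'].T@np.linalg.inv(d['K'])@[u,v,1];return c+r*(h-c[2])/r[2]
E
python3 - <<'E'
from h import *
for n in('top','side'):
    d=get(n);cv2.imwrite(f'pics/{n}0.png',d['color'][...,::-1]);print(n,-d['R'].T@d['t'],d['R'][2]);np.savez(f'{n}0.npz',**d)
s=status.get_obs();print(s['time_s'],s['tcp_pos'],s['eef_rot'],robot.grasp_offset)
E
```

```text
top [0.3486758  0.004899   0.79660963] [ 0.10355909  0.03374671 -0.99405064]
side [ 0.07391223 -0.5041926   0.67799968] [ 0.38925808  0.61055345 -0.68971199]
0.1 [0.15546659 0.63043175 0.23024231] [[-9.70925523e-01  2.39381204e-01 -5.16602103e-04]
 [ 2.39381758e-01  9.70922858e-01 -2.27546916e-03]
 [-4.31237579e-05 -2.33297621e-03 -9.99997278e-01]] 0.0187
```

View pics/top0.png

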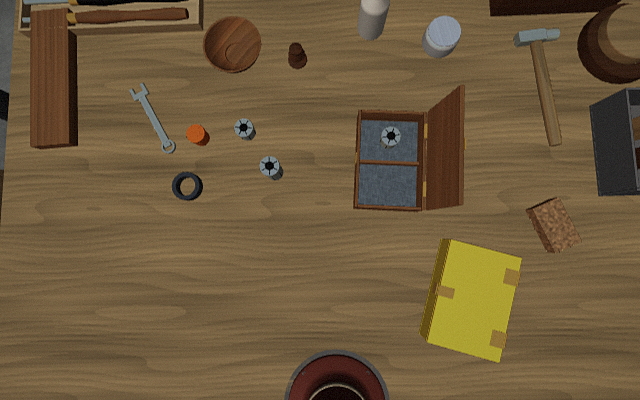

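View pics/side0.png

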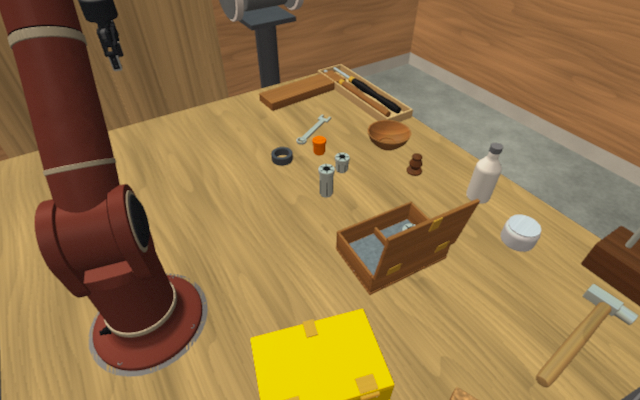

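Top view: the steel pieces are at (244,128) and (270,167), and an orange lookalike is at (197,134). The open wooden case spans (355–425, 108–210), with its empty bay near (388,186) and the lid on its right. The yellow case at (470,300) is a lookalike. In the side view the piece at (326,180) is the tall sleeve and (342,162) is short, so the wanted collet should be top (244,128). I'll confirm that with heights and a crop.

Run:
```python
from h import *
d=dict(np.load('top0.npz'));P=cloud(d)
c=d['color']
cv2.imwrite('pics/crop.png',cv2.resize(c[100:220,160:480],None,fx=2.5,fy=2.5,interpolation=cv2.INTER_CUBIC)[...,::-1])
for u,v in((244,128),(270,167),(391,136)):
    q=P[v-18:v+18,u-18:u+18].reshape(-1,3);q=q[q[:,2]>.015];zt=np.percentile(q[:,2],90);t=q[q[:,2]>zt-.006]
    xy,r=cv2.minEnclosingCircle(t[:,:2].astype(np.float32));print(u,v,'top z',zt,'n',len(t),t.mean(0),xy,r)
# case: points at z .05-.07
q=P[95:225,340:475]; m=(q[...,2]>.05)&(q[...,2]<.068)
print('rim rect',cv2.minAreaRect(q[m][:,:2].astype(np.float32)))
m=(q[...,2]>.0)&(q[...,2]<.012); 
# floor colour: greyish
cc=c[95:225,340:475].astype(int); g=(cc[...,2]>=cc[...,0]-5)&(q[...,2]<.02)
mk=cv2.morphologyEx(g.astype(np.uint8),cv2.MORPH_OPEN,np.ones((3,3)))
n,l,s,ce=cv2.connectedComponentsWithStats(mk)
for i in range(1,n):
    if s[i,4]>300:
        p=q[l==i];print('floor',s[i],ce[i]+[340,95],np.median(p[:,2]),cv2.minAreaRect(p[:,:2].astype(np.float32)))
m=q[...,2]>.075;p=q[m];print('lid n',len(p),p.max(0),p.min(0))
A=p-p.mean(0);w=np.linalg.svd(A,full_matrices=False)[2][2];print('lid normal',w,p.mean(0))
```

```text
244 128 top z 0.04722731075083932 n 284 [0.57530816 0.18151371 0.05604872] (0.47166740894317627, 0.10134785622358322) 0.15639881789684296
270 167 top z 0.08481937247766175 n 326 [0.48503986 0.12087851 0.0943726 ] (0.42512381076812744, 0.0707329660654068) 0.10098810493946075
391 136 top z 0.053006018808203194 n 308 [ 0.54763062 -0.12410016  0.05885436] (0.4577139616012573, -0.06606142967939377) 0.1301949918270111
rim rect ((0.5006048083305359, -0.12317319959402084), (0.14510121941566467, 0.20522622764110565), 86.35095977783203)
floor [  20   25   58   41 1840] [388.19782609 140.93097826] 0.005716349092230306 ((0.5533427596092224, -0.12868866324424744), (0.12421724200248718, 0.08753537386655807), 86.08843994140625)
floor [  18   69   59   42 2292] [386.95898778 184.7447644 ] 0.005698375304626481 ((0.45411252975463867, -0.1216917335987091), (0.12391714006662369, 0.08770940452814102), 86.00430297851562)
lid n 3845 [0.59620564 0.004899   0.79660963] [ 0.3486758  -0.22442097  0.07501931]
lid normal [ 0.09410867  0.97038487 -0.22247866] [ 0.48729052 -0.2020195   0.1594133 ]
```

View pics/crop.png

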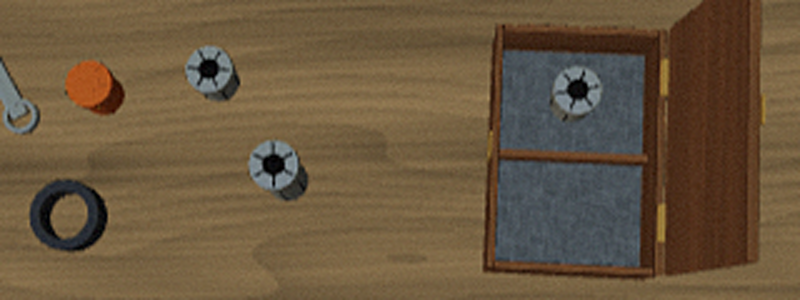

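The crop confirms it: the short piece (10–12 cm above the orange's row level, top z 0.047) is the grey one at top (244,128), and the piece at (270,167) is 85 mm tall, so it's the sleeve. Next I'll refine with invalid depth pixels filtered out.

Run:
```python
from h import *
d=dict(np.load('top0.npz'));P=cloud(d);ok=(d['range_z']>0)
P[~ok]=np.nan
for u,v,b in((244,128,.015),(270,167,.015),(391,136,.03)):
    q=P[v-16:v+16,u-16:u+16].reshape(-1,3);q=q[(q[:,2]>b)&(q[:,2]<.1)];zt=np.percentile(q[:,2],90);t=q[q[:,2]>zt-.004]
    xy,r=cv2.minEnclosingCircle(t[:,:2].astype(np.float32));print(u,v,'z',zt,len(t),t.mean(0),xy,r)
q=P[85:225,340:480];p=q[(q[...,2]>.085)&(q[...,2]<.3)]
w=np.linalg.svd(p-p.mean(0),full_matrices=False)[2];print('lid normal',w[2],p.mean(0),p.min(0),p.max(0))
r=q[(q[...,2]>.054)&(q[...,2]<.064)];r=r[r[:,1]>-.2];print('rim',np.median(r[:,2]),cv2.minAreaRect(r[:,:2].astype(np.float32)),r.min(0),r.max(0))
n=w[2]; hz=np.array([n[1],-n[0]]);print('hinge dir deg',np.degrees(np.arctan2(hz[1],hz[0])))
s=status.get_obs();print(s['joint_positions'])
```

```text
244 128 z 0.047152207547211125 266 [0.57864326 0.1838965  0.0456114 ] (0.5791752934455872, 0.18443554639816284) 0.020551590248942375
270 167 z 0.08476647570248429 312 [0.48722829 0.12283091 0.08352854] (0.4874751567840576, 0.12319201231002808) 0.020425034686923027
391 136 z 0.05318676501578556 289 [ 0.55005127 -0.12563     0.05177899] (0.5502679347991943, -0.12515434622764587) 0.020826607942581177
lid normal [0.0689043  0.98529936 0.15632458] [ 0.49177903 -0.20629725  0.15385919] [ 0.39247428 -0.22510607  0.08502105] [ 0.59620564 -0.18943755  0.20124232]
rim 0.0591871965794155 ((0.5006373524665833, -0.1226111501455307), (0.14397642016410828, 0.2052498608827591), 86.36617279052734) [ 0.39404498 -0.19961082  0.05400096] [ 0.60562581 -0.04729336  0.06399994]
hinge dir deg -4.000315519374804
[-1.3555063   0.6158463  -0.01261479  1.42472729  0.00811452  1.10340288
 -0.04040961]
```

Emit:
{"fn": "arm_command", "kwargs": {
  "moves": [
    {"offset": [-0.035,-0.022,0],"turn": [0,0,0],"jaw": 0.07},
    {"offset": [-0.035,-0.022,0],"turn": [0,0,0],"jaw": 0.07},
    {"offset": [-0.035,-0.022,0],"turn": [0,0,0],"jaw": 0.07},
    {"offset": [-0.035,-0.022,0],"turn": [0,0,0],"jaw": 0.07},
    {"offset": [-0.035,-0.022,0],"turn": [0,0,0],"jaw": 0.07}
  ]
}}

```text
time_s: 0.72
tcp_pos: [0.2999, 0.481, 0.2309]
eef_rot: [[-0.971, 0.239, -0.0], [0.239, 0.971, -0.001], [0.0, -0.001, -1.0]]
contact_force: [0.5, 0.0, -0.3]
finger_gap: 0.0704
finger_force: 0.0
```

Emit:
{"fn": "arm_command", "kwargs": {
  "moves": [
    {"offset": [-0.035,-0.022,0],"turn": [0,0,0],"jaw": 0.07},
    {"offset": [-0.035,-0.022,0],"turn": [0,0,0],"jaw": 0.07},
    {"offset": [-0.035,-0.022,0],"turn": [0,0,0],"jaw": 0.07},
    {"offset": [-0.035,-0.022,0],"turn": [0,0,0],"jaw": 0.07},
    {"offset": [-0.035,-0.022,0],"turn": [0,0,0],"jaw": 0.07}
  ]
}}

```text
time_s: 1.35
tcp_pos: [0.4433, 0.3325, 0.2309]
eef_rot: [[-0.971, 0.239, -0.001], [0.239, 0.971, -0.001], [0.001, -0.001, -1.0]]
contact_force: [-0.2, -0.3, -0.2]
finger_gap: 0.0702
finger_force: 0.0
```

Emit:
{"fn": "arm_command", "kwargs": {
  "moves": [
    {"offset": [-0.035,-0.022,0],"turn": [0,0,0],"jaw": 0.07},
    {"offset": [-0.035,-0.022,0],"turn": [0,0,0],"jaw": 0.07},
    {"offset": [-0.035,-0.022,0],"turn": [0,0,0],"jaw": 0.07},
    {"offset": [-0.035,-0.022,0],"turn": [0,0,0],"jaw": 0.07},
    {"offset": [0,0,0],"turn": [0,0,0],"jaw": 0.07}
  ]
}}

```text
time_s: 1.98
tcp_pos: [0.56, 0.2097, 0.2306]
eef_rot: [[-0.969, 0.247, 0.001], [0.247, 0.969, -0.004], [-0.002, -0.003, -1.0]]
contact_force: [0.1, 0.3, 0.1]
finger_gap: 0.0699
finger_force: 0.0
```

Emit:
{"fn": "arm_command", "kwargs": {
  "moves": [
    {"offset": [-0.0247,-0.0202,0],"turn": [0,0,0],"jaw": 0.07},
    {"offset": [0,0,0.035],"turn": [0,0,0],"jaw": 0.07},
    {"offset": [0,0,0.05],"turn": [0,0,0],"jaw": 0.07},
    {"offset": [0,0,0.05],"turn": [0,0,0],"jaw": 0.07},
    {"offset": [0,0,0],"turn": [0,0,0],"jaw": 0.07}
  ]
}}

```text
time_s: 2.6
tcp_pos: [0.5727, 0.1892, 0.0923]
eef_rot: [[-0.971, 0.238, -0.01], [0.238, 0.971, -0.003], [0.01, -0.005, -1.0]]
contact_force: [0.1, 0.5, 0.9]
finger_gap: 0.0702
finger_force: 0.0
```

Run:
```python
from h import *
d=get('side');s=status.get_obs();print(s['tcp_pos'],s['joint_positions'],s['eef_rot'])
c=d['color'];q=d['R']@np.array([.579,.184,.04])+d['t'];u,v=(d['K']@q)[:2]/q[2];print(u,v)
u,v=int(u),int(v);a=c[max(0,v-60):v+40,max(0,u-70):u+70];cv2.imwrite('pics/s1.png',cv2.resize(a,None,fx=5,fy=5)[...,::-1])
d=dict(np.load('side0.npz'));P=cloud(d);q=P[145:180,330:358];q=q[(q[...,2]>.036)&(q[...,2]<.06)];print('side est',q.mean(0),cv2.minEnclosingCircle(q[:,:2].astype(np.float32)))
```

```text
[0.57531193 0.18975572 0.09524707] [-0.37014455  0.70211422  0.02596249  1.69888052 -0.02566348  0.74486009
  0.99880213] [[-9.71185797e-01  2.38291570e-01 -3.90842347e-03]
 [ 2.38296199e-01  9.71192229e-01 -7.58183269e-04]
 [ 3.61516182e-03 -1.66769928e-03 -9.99992075e-01]]
340.3534717521285 158.36825843940218
side est [0.5768792  0.17838084 0.04584968] ((0.5461940765380859, 0.15154814720153809), 0.0684366524219513)
```

View pics/s1.png

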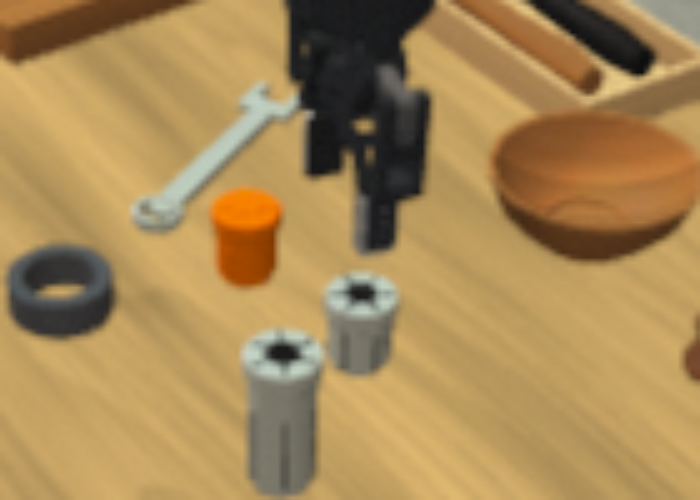

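The crop shows the gripper above the short grey collet at crop (362,320), with the sleeve at (283,410) and the orange decoy at (246,235) well clear. Going down.

Emit:
{"fn": "arm_command", "kwargs": {
  "moves": [
    {"offset": [-0.0045,-0.005,0],"turn": [0,0,0],"jaw": 0.07},
    {"offset": [0,0,0.03],"turn": [0,0,0],"jaw": 0.07},
    {"offset": [0,0,0.03],"turn": [0,0,0],"jaw": 0.07},
    {"offset": [0,0,0.02],"turn": [0,0,0],"jaw": 0.07},
    {"offset": [0,0,0],"turn": [0,0,0],"jaw": 0.07}
  ]
}}

```text
time_s: 3.28
tcp_pos: [0.5806, 0.183, 0.0171]
eef_rot: [[-0.971, 0.24, 0.001], [0.24, 0.971, 0.0], [-0.001, 0.0, -1.0]]
contact_force: [-0.2, -0.2, 1.0]
finger_gap: 0.0698
finger_force: 0.0
```

Emit:
{"fn": "arm_command", "kwargs": {
  "moves": [
    {"offset": [0,0,0],"turn": [0,0,0],"jaw": 0.07},
    {"offset": [0,0,0],"turn": [0,0,0],"jaw": 0.06},
    {"offset": [0,0,0],"turn": [0,0,0],"jaw": 0.05},
    {"offset": [0,0,0],"turn": [0,0,0],"jaw": 0.045},
    {"offset": [0,0,0],"turn": [0,0,0],"jaw": 0.03}
  ]
}}

```text
time_s: 3.9
tcp_pos: [0.5803, 0.1835, 0.0169]
eef_rot: [[-0.971, 0.239, 0.001], [0.239, 0.971, 0.0], [-0.001, 0.0, -1.0]]
contact_force: [-0.5, -0.4, 3.9]
finger_gap: 0.0392
finger_force: 59.7
```

Emit:
{"fn": "arm_command", "kwargs": {
  "moves": [
    {"offset": [0,0,0],"turn": [0,0,0],"jaw": 0.02},
    {"offset": [0,0,0],"turn": [0,0,0],"jaw": 0.02},
    {"offset": [0,0,0],"turn": [0,0,0],"jaw": 0.02}
  ]
}}

```text
time_s: 4.28
tcp_pos: [0.5803, 0.1835, 0.0169]
eef_rot: [[-0.971, 0.239, 0.001], [0.239, 0.971, 0.0], [-0.001, 0.001, -1.0]]
contact_force: [-1.5, -0.5, 5.1]
finger_gap: 0.0394
finger_force: 59.8
```

Emit:
{"fn": "arm_command", "kwargs": {
  "moves": [
    {"offset": [0,0,-0.01],"turn": [0,0,0],"jaw": 0.02},
    {"offset": [0,0,-0.03],"turn": [0,0,0],"jaw": 0.02},
    {"offset": [0,0,-0.04],"turn": [0,0,0],"jaw": 0.02},
    {"offset": [0,0,-0.04],"turn": [0,0,0],"jaw": 0.02},
    {"offset": [0,0,-0.02],"turn": [0,0,0],"jaw": 0.02}
  ]
}}

```text
time_s: 4.9
tcp_pos: [0.5805, 0.1833, 0.1585]
eef_rot: [[-0.971, 0.24, 0.003], [0.24, 0.971, 0.001], [-0.002, 0.001, -1.0]]
contact_force: [0.3, -0.2, -2.2]
finger_gap: 0.039
finger_force: 60.7
```

Run:
```python
from h import *
d=get('side');s=status.get_obs();print(s['tcp_pos'],s['contact_force'],s['finger_gap'])
c=d['color'];q=d['R']@np.array(s['tcp_pos'])+d['t'];u,v=((d['K']@q)[:2]/q[2]).astype(int)
a=c[max(0,v-50):v+50,max(0,u-60):u+60];cv2.imwrite('pics/s2.png',cv2.resize(a,None,fx=5,fy=5)[...,::-1])
```

```text
[0.58165449 0.18361954 0.16058064] [ 0.42659227 -1.11443323 -0.43350564] 0.039466381104570666
```

View pics/s2.png

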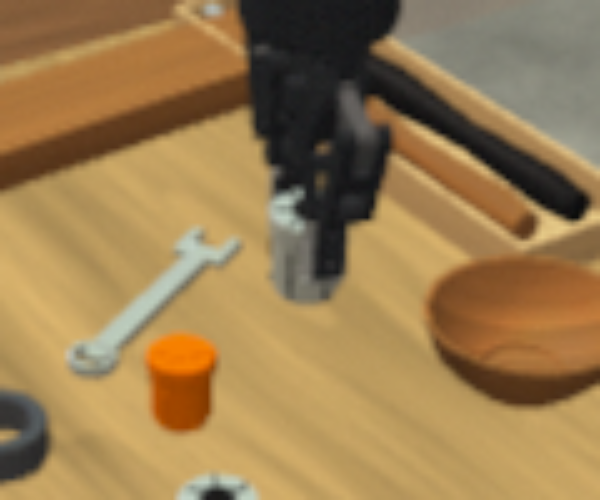

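The crop at about (305,250) shows the collet hanging upright between the fingers. Carrying it to the bay.

Emit:
{"fn": "arm_command", "kwargs": {
  "moves": [
    {"offset": [0.0054,-0.0317,0],"turn": [0,0,0],"jaw": 0.02},
    {"offset": [0.0054,-0.0317,0],"turn": [0,0,0],"jaw": 0.02},
    {"offset": [0.0054,-0.0317,0],"turn": [0,0,0],"jaw": 0.02},
    {"offset": [0.0054,-0.0317,0],"turn": [0,0,0],"jaw": 0.02},
    {"offset": [0.0054,-0.0317,0],"turn": [0,0,0],"jaw": 0.02}
  ]
}}

```text
time_s: 5.58
tcp_pos: [0.5145, 0.0347, 0.1554]
eef_rot: [[-0.971, 0.24, -0.002], [0.24, 0.971, -0.0], [0.002, -0.001, -1.0]]
contact_force: [-0.2, -0.4, -2.0]
finger_gap: 0.0391
finger_force: 60.7
```

Emit:
{"fn": "arm_command", "kwargs": {
  "moves": [
    {"offset": [0.0054,-0.0317,0],"turn": [0,0,0],"jaw": 0.02},
    {"offset": [0.0054,-0.0317,0],"turn": [0,0,0],"jaw": 0.02},
    {"offset": [0.0054,-0.0317,0],"turn": [0,0,0],"jaw": 0.02},
    {"offset": [0.0054,-0.0317,0],"turn": [0,0,0],"jaw": 0.02},
    {"offset": [0.0054,-0.0317,0],"turn": [0,0,0],"jaw": 0.02}
  ]
}}

```text
time_s: 6.2
tcp_pos: [0.4504, -0.1125, 0.1556]
eef_rot: [[-0.971, 0.239, -0.002], [0.239, 0.971, 0.0], [0.002, -0.0, -1.0]]
contact_force: [0.5, -0.4, -2.2]
finger_gap: 0.0391
finger_force: 60.7
```

Emit:
{"fn": "arm_command", "kwargs": {
  "moves": [
    {"offset": [0,0,0],"turn": [0,0,0],"jaw": 0.02},
    {"offset": [0,0,0],"turn": [0,0,0],"jaw": 0.02}
  ]
}}

```text
time_s: 6.45
tcp_pos: [0.4515, -0.1109, 0.1559]
eef_rot: [[-0.971, 0.239, -0.001], [0.239, 0.971, 0.001], [0.001, 0.001, -1.0]]
contact_force: [0.1, -0.0, -1.5]
finger_gap: 0.0389
finger_force: 60.8
```

Run:
```python
from h import *
d=get('top');s=status.get_obs();print(s['time_s'],s['tcp_pos'],s['eef_rot'],s['joint_positions'])
cv2.imwrite('pics/t1.png',cv2.resize(d['color'][90:240,300:520],None,fx=2.7,fy=2.7)[...,::-1])
```

```text
6.5 [ 0.45180871 -0.11047566  0.15599562] [[-9.71297088e-01  2.37869349e-01 -3.74888261e-04]
 [ 2.37868981e-01  9.71296895e-01  8.30899164e-04]
 [ 5.61773247e-04  7.17875650e-04 -9.99999585e-01]] [ 0.18214007  0.43862237  0.0155816   2.03342611 -0.0118484   0.67015475
  1.53616147]
```

View pics/t1.png

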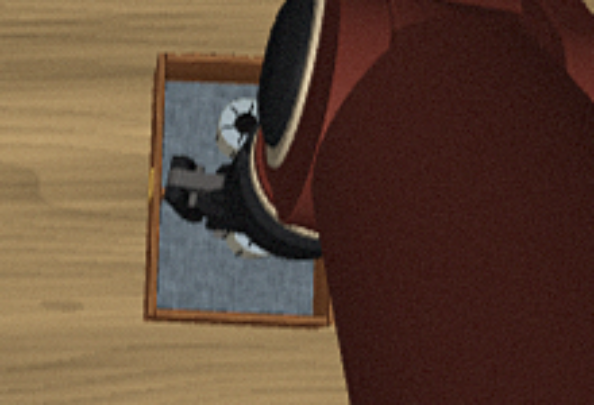

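The top crop shows the collet in the gripper over the empty bay, near (245,243), with the twin at (240,125) clear. The arm hides the lid, so I'll lower halfway and check from the side.

Emit:
{"fn": "arm_command", "kwargs": {
  "moves": [
    {"offset": [0,0,0.03],"turn": [0,0,0],"jaw": 0.02},
    {"offset": [0,0,0.03],"turn": [0,0,0],"jaw": 0.02},
    {"offset": [0,0,0],"turn": [0,0,0],"jaw": 0.02}
  ]
}}

```text
time_s: 6.88
tcp_pos: [0.4504, -0.11, 0.0947]
eef_rot: [[-0.971, 0.237, -0.005], [0.237, 0.971, 0.002], [0.005, 0.0, -1.0]]
contact_force: [-0.6, 0.1, -1.6]
finger_gap: 0.0391
finger_force: 60.8
```

Run:
```python
from h import *
d=get('side');s=status.get_obs();print(s['time_s'],s['tcp_pos'],s['contact_force'])
cv2.imwrite('pics/s3.png',cv2.resize(d['color'][100:320,220:520],None,fx=2.5,fy=2.5)[...,::-1])
```

```text
6.925 [ 0.45152335 -0.11045473  0.0958761 ] [ 0.42807361 -0.26674734 -1.96401393]
```

View pics/s3.png

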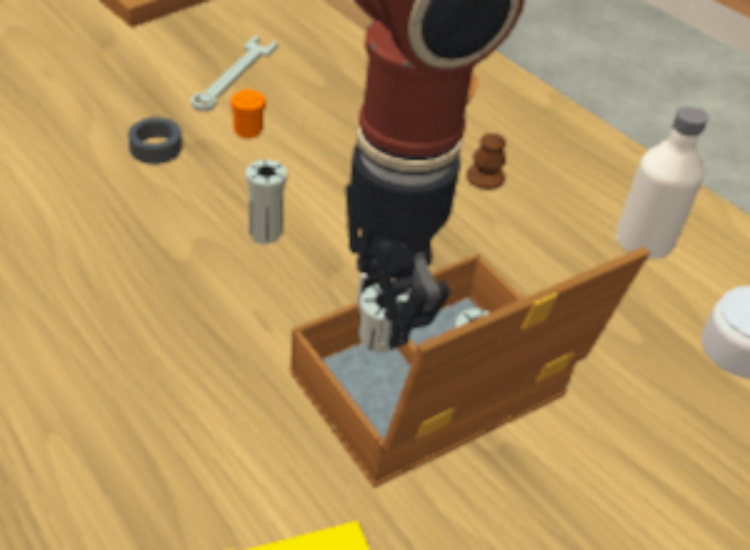

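The collet, at crop (375,320), hangs above the empty bay, and the gripper and wrist are clear of the lid. Lowering.

Emit:
{"fn": "arm_command", "kwargs": {
  "moves": [
    {"offset": [0,0,0.03],"turn": [0,0,0],"jaw": 0.02},
    {"offset": [0,0,0.025],"turn": [0,0,0],"jaw": 0.02},
    {"offset": [0,0,0.01],"turn": [0,0,0],"jaw": 0.02},
    {"offset": [0,0,0],"turn": [0,0,0],"jaw": 0.02},
    {"offset": [0,0,0],"turn": [0,0,0],"jaw": 0.02}
  ]
}}

```text
time_s: 7.55
tcp_pos: [0.4526, -0.1117, 0.0324]
eef_rot: [[-0.971, 0.239, 0.002], [0.239, 0.971, -0.0], [-0.002, 0.0, -1.0]]
contact_force: [0.4, -0.3, -2.4]
finger_gap: 0.0395
finger_force: 60.9
```

Emit:
{"fn": "arm_command", "kwargs": {
  "moves": [
    {"offset": [0,0,0.003],"turn": [0,0,0],"jaw": 0.02},
    {"offset": [0,0,0.002],"turn": [0,0,0],"jaw": 0.02},
    {"offset": [0,0,0],"turn": [0,0,0],"jaw": 0.02},
    {"offset": [0,0,0],"turn": [0,0,0],"jaw": 0.02}
  ]
}}

```text
time_s: 8.05
tcp_pos: [0.4516, -0.1116, 0.0263]
eef_rot: [[-0.971, 0.239, -0.0], [0.239, 0.971, -0.0], [0.0, -0.0, -1.0]]
contact_force: [-0.2, -0.1, -2.0]
finger_gap: 0.039
finger_force: 60.9
```

Emit:
{"fn": "arm_command", "kwargs": {
  "moves": [
    {"offset": [0,0,0.0015],"turn": [0,0,0],"jaw": 0.02},
    {"offset": [0,0,0.0015],"turn": [0,0,0],"jaw": 0.02},
    {"offset": [0,0,0],"turn": [0,0,0],"jaw": 0.02},
    {"offset": [0,0,0],"turn": [0,0,0],"jaw": 0.02}
  ]
}}

```text
time_s: 8.55
tcp_pos: [0.4516, -0.1116, 0.0233]
eef_rot: [[-0.971, 0.239, -0.0], [0.239, 0.971, -0.0], [0.0, -0.0, -1.0]]
contact_force: [-0.1, 0.2, -1.6]
finger_gap: 0.0393
finger_force: 60.9
```

Emit:
{"fn": "arm_command", "kwargs": {
  "moves": [
    {"offset": [0,0,0.001],"turn": [0,0,0],"jaw": 0.02},
    {"offset": [0,0,0],"turn": [0,0,0],"jaw": 0.02},
    {"offset": [0,0,0],"turn": [0,0,0],"jaw": 0.02}
  ]
}}

```text
time_s: 8.93
tcp_pos: [0.4519, -0.1116, 0.0228]
eef_rot: [[-0.971, 0.239, 0.001], [0.239, 0.971, -0.0], [-0.001, -0.0, -1.0]]
contact_force: [-1.7, 0.1, 5.4]
finger_gap: 0.0392
finger_force: 61.5
```

Emit:
{"fn": "arm_command", "kwargs": {
  "moves": [
    {"offset": [0,0,0],"turn": [0,0,0],"jaw": 0.042},
    {"offset": [0,0,0],"turn": [0,0,0],"jaw": 0.05},
    {"offset": [0,0,0],"turn": [0,0,0],"jaw": 0.06},
    {"offset": [0,0,0],"turn": [0,0,0],"jaw": 0.06},
    {"offset": [0,0,0],"turn": [0,0,0],"jaw": 0.06}
  ]
}}

```text
time_s: 9.55
tcp_pos: [0.4516, -0.1116, 0.0223]
eef_rot: [[-0.971, 0.239, -0.0], [0.239, 0.971, -0.0], [0.0, -0.0, -1.0]]
contact_force: [0.3, 0.9, 0.4]
finger_gap: 0.0601
finger_force: 0.0
```

Emit:
{"fn": "arm_command", "kwargs": {
  "moves": [
    {"offset": [0,0,-0.01],"turn": [0,0,0],"jaw": 0.06},
    {"offset": [0,0,-0.03],"turn": [0,0,0],"jaw": 0.06},
    {"offset": [0,0,-0.045],"turn": [0,0,0],"jaw": 0.06},
    {"offset": [0,0,-0.05],"turn": [0,0,0],"jaw": 0.06},
    {"offset": [0,0,-0.05],"turn": [0,0,0],"jaw": 0.06}
  ]
}}

```text
time_s: 10.18
tcp_pos: [0.4512, -0.1115, 0.2096]
eef_rot: [[-0.971, 0.239, 0.001], [0.239, 0.971, -0.0], [-0.001, -0.0, -1.0]]
contact_force: [0.8, -0.2, -0.4]
finger_gap: 0.0598
finger_force: 0.0
```

Released and up. Next: shut the fingers, rotate 10° so tool y is square to the hinge, rise, and pass over behind the lid.

Emit:
{"fn": "arm_command", "kwargs": {
  "moves": [
    {"offset": [0,0,-0.035],"turn": [0,0,-0.0875],"jaw": 0.03},
    {"offset": [0,0,-0.035],"turn": [0,0,-0.0875],"jaw": 0.0},
    {"offset": [-0.0124,-0.0467,0],"turn": [0,0,0],"jaw": 0.0},
    {"offset": [-0.0124,-0.0467,0],"turn": [0,0,0],"jaw": 0.0},
    {"offset": [-0.0124,-0.0467,0],"turn": [0,0,0],"jaw": 0.0}
  ]
}}

```text
time_s: 10.8
tcp_pos: [0.4792, -0.255, 0.2782]
eef_rot: [[-0.998, 0.066, 0.001], [0.066, 0.998, -0.0], [-0.001, -0.0, -1.0]]
contact_force: [-0.0, -0.4, -1.0]
finger_gap: -0.0002
finger_force: 0.0
```

Emit:
{"fn": "arm_command", "kwargs": {
  "moves": [
    {"offset": [-0.0124,-0.0467,0],"turn": [0,0,0],"jaw": 0.0},
    {"offset": [0,0,0],"turn": [0,0,0],"jaw": 0.0},
    {"offset": [0,0,0],"turn": [0,0,0],"jaw": 0.0}
  ]
}}

```text
time_s: 11.18
tcp_pos: [0.4884, -0.3003, 0.2774]
eef_rot: [[-0.998, 0.066, -0.0], [0.066, 0.998, 0.001], [0.0, 0.001, -1.0]]
contact_force: [0.6, 0.6, 0.3]
finger_gap: 0.0002
finger_force: 0.0
```

Run:
```python
from h import *
d=get('top');s=status.get_obs();print(s['time_s'],s['tcp_pos'],s['eef_rot'],s['joint_positions'])
P=cloud(d);ok=d['range_z']>0
q=P[ok];m=(abs(q[:,0]-.452)<.045)&(abs(q[:,1]+.115)<.055)&(q[:,2]>.03)&(q[:,2]<.059);q=q[m];print('placed',len(q),np.percentile(q[:,2],90),cv2.minEnclosingCircle(q[q[:,2]>.046][:,:2].astype(np.float32)))
cv2.imwrite('pics/t2.png',cv2.resize(d['color'][90:240,300:520],None,fx=2.7,fy=2.7)[...,::-1])
```

```text
11.225 [ 0.48865119 -0.29966373  0.27752322] [[-9.97887717e-01  6.49622958e-02 -5.86773588e-05]
 [ 6.49621645e-02  9.97886878e-01  1.30234754e-03]
 [ 1.43156852e-04  1.29578480e-03 -9.99999150e-01]] [ 0.48718679  0.45215915  0.03907851  1.5849153  -0.02033029  1.10560188
  2.03726329]
placed 318 0.05313057765861284 ((0.45160993933677673, -0.11061177402734756), 0.02050391398370266)
```

View pics/t2.png

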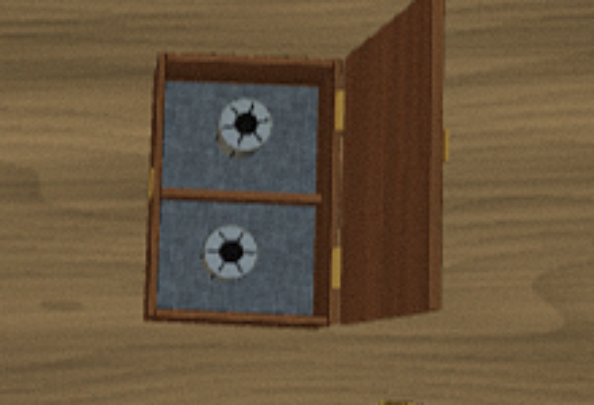

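The crop shows the collet upright in the formerly empty bay at (231,251), its top 53 mm above the bench and below the rim. The lid is open and the arm is clear of it. Descending behind the lid, then pushing.

Emit:
{"fn": "arm_command", "kwargs": {
  "moves": [
    {"offset": [0,0,0.041],"turn": [0,0,0],"jaw": 0.0},
    {"offset": [0,0,0.041],"turn": [0,0,0],"jaw": 0.0},
    {"offset": [0,0,0.04],"turn": [0,0,0],"jaw": 0.0},
    {"offset": [0,0.03,0],"turn": [0,0,0],"jaw": 0.0},
    {"offset": [0,0.02,0],"turn": [0,0,0],"jaw": 0.0}
  ]
}}

```text
time_s: 11.85
tcp_pos: [0.4924, -0.2482, 0.1554]
eef_rot: [[-0.998, 0.063, -0.0], [0.063, 0.998, 0.002], [0.0, 0.002, -1.0]]
contact_force: [0.3, 0.5, 0.3]
finger_gap: 0.0
finger_force: 0.0
```

Emit:
{"fn": "arm_command", "kwargs": {
  "moves": [
    {"offset": [0,0.015,0],"turn": [0,0,0],"jaw": 0.0},
    {"offset": [0,0.015,0],"turn": [0,0,0],"jaw": 0.0},
    {"offset": [0,0.015,0],"turn": [0,0,0],"jaw": 0.0},
    {"offset": [0,0.015,0],"turn": [0,0,0],"jaw": 0.0}
  ]
}}

```text
time_s: 12.35
tcp_pos: [0.4968, -0.1919, 0.157]
eef_rot: [[-0.998, 0.067, 0.003], [0.067, 0.998, -0.002], [-0.003, -0.002, -1.0]]
contact_force: [0.3, -0.6, 0.3]
finger_gap: -0.0002
finger_force: 0.6
```

Emit:
{"fn": "arm_command", "kwargs": {
  "moves": [
    {"offset": [0,0.015,0],"turn": [0,0,0],"jaw": 0.0},
    {"offset": [0,0.015,0],"turn": [0,0,0],"jaw": 0.0},
    {"offset": [0,0.015,0],"turn": [0,0,0],"jaw": 0.0},
    {"offset": [0,0.01,0],"turn": [0,0,0],"jaw": 0.0},
    {"offset": [0,0,0],"turn": [0,0,0],"jaw": 0.0}
  ]
}}

```text
time_s: 12.98
tcp_pos: [0.4998, -0.1349, 0.1552]
eef_rot: [[-0.998, 0.065, -0.0], [0.065, 0.998, 0.001], [0.0, 0.001, -1.0]]
contact_force: [0.1, -0.5, 0.5]
finger_gap: -0.0
finger_force: 0.0
```

Run:
```python
from h import *
d=get('side');s=status.get_obs();print(s['time_s'],s['tcp_pos'],s['contact_force'])
cv2.imwrite('pics/s4.png',cv2.resize(d['color'][100:320,220:520],None,fx=2.5,fy=2.5)[...,::-1])
```

```text
13.025 [ 0.49972162 -0.13577655  0.155253  ] [-0.81634847  0.41791734 -0.87645261]
```

View pics/s4.png

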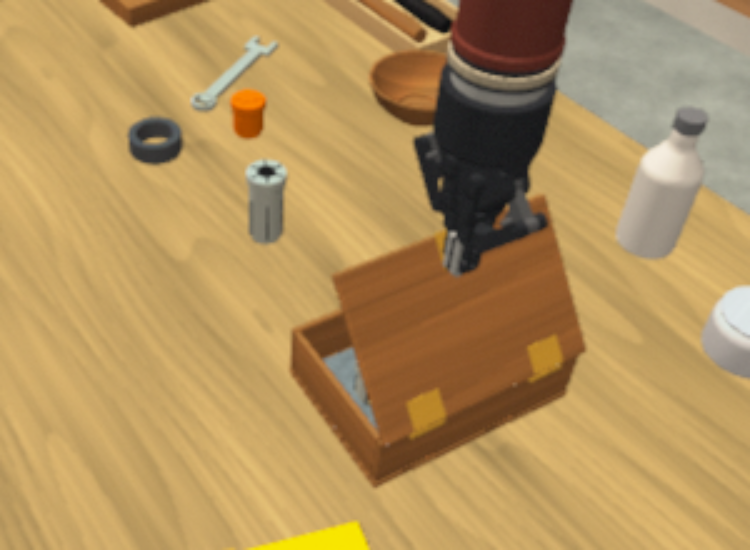

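The lid is leaning over the case at about 55°, with the fingertips on its outer face near (457,265). Following it down along its arc.

Emit:
{"fn": "arm_command", "kwargs": {
  "moves": [
    {"offset": [0,0.012,0.008],"turn": [0,0,0],"jaw": 0.0},
    {"offset": [0,0.012,0.01],"turn": [0,0,0],"jaw": 0.0},
    {"offset": [0,0.009,0.011],"turn": [0,0,0],"jaw": 0.0},
    {"offset": [0,0.009,0.012],"turn": [0,0,0],"jaw": 0.0},
    {"offset": [0,0.005,0.012],"turn": [0,0,0],"jaw": 0.0}
  ]
}}

```text
time_s: 13.65
tcp_pos: [0.5027, -0.0884, 0.1013]
eef_rot: [[-0.998, 0.066, -0.001], [0.066, 0.998, 0.001], [0.001, 0.001, -1.0]]
contact_force: [0.2, 1.1, 1.2]
finger_gap: 0.0002
finger_force: 0.5
```

Emit:
{"fn": "arm_command", "kwargs": {
  "moves": [
    {"offset": [0,0.004,0.012],"turn": [0,0,0],"jaw": 0.0},
    {"offset": [0,0.002,0.009],"turn": [0,0,0],"jaw": 0.0},
    {"offset": [0,0.001,0.006],"turn": [0,0,0],"jaw": 0.0},
    {"offset": [0,0,0],"turn": [0,0,0],"jaw": 0.0}
  ]
}}

```text
time_s: 14.15
tcp_pos: [0.5029, -0.083, 0.0748]
eef_rot: [[-0.998, 0.067, -0.001], [0.067, 0.998, -0.0], [0.001, -0.0, -1.0]]
contact_force: [-0.3, 0.0, -0.0]
finger_gap: -0.0
finger_force: 0.0
```

Emit:
{"fn": "arm_command", "kwargs": {
  "moves": [
    {"offset": [0,0,0.004],"turn": [0,0,0],"jaw": 0.0},
    {"offset": [0,0,0.002],"turn": [0,0,0],"jaw": 0.0},
    {"offset": [0,0,0],"turn": [0,0,0],"jaw": 0.0},
    {"offset": [0,0,0],"turn": [0,0,0],"jaw": 0.0}
  ]
}}

```text
time_s: 14.65
tcp_pos: [0.5032, -0.083, 0.0694]
eef_rot: [[-0.998, 0.067, -0.0], [0.067, 0.998, -0.0], [0.0, -0.0, -1.0]]
contact_force: [0.9, 0.2, -0.3]
finger_gap: 0.0001
finger_force: 0.0
```

Emit:
{"fn": "arm_command", "kwargs": {
  "moves": [
    {"offset": [0,0,0.001],"turn": [0,0,0],"jaw": 0.0},
    {"offset": [0,0,0],"turn": [0,0,0],"jaw": 0.0},
    {"offset": [0,0,0],"turn": [0,0,0],"jaw": 0.0}
  ]
}}

```text
time_s: 15.02
tcp_pos: [0.5033, -0.0829, 0.0686]
eef_rot: [[-0.998, 0.067, 0.0], [0.067, 0.998, -0.0], [-0.0, -0.0, -1.0]]
contact_force: [-1.2, -0.6, 4.8]
finger_gap: 0.0005
finger_force: 2.1
```

Emit:
{"fn": "arm_command", "kwargs": {
  "moves": [
    {"offset": [0,0,0.001],"turn": [0,0,0],"jaw": 0.0},
    {"offset": [0,0,0],"turn": [0,0,0],"jaw": 0.0},
    {"offset": [0,0,0],"turn": [0,0,0],"jaw": 0.0}
  ]
}}

```text
time_s: 15.4
tcp_pos: [0.5033, -0.0829, 0.0685]
eef_rot: [[-0.998, 0.067, 0.0], [0.067, 0.998, -0.0], [-0.0, -0.0, -1.0]]
contact_force: [-2.6, -0.0, 11.5]
finger_gap: 0.0002
finger_force: 5.6
```

Emit:
{"fn": "arm_command", "kwargs": {
  "moves": [
    {"offset": [0,0,-0.02],"turn": [0,0,0],"jaw": 0.0},
    {"offset": [0,0,-0.06],"turn": [0,0,0],"jaw": 0.0},
    {"offset": [0,0.05,-0.03],"turn": [0,0,0],"jaw": 0.0},
    {"offset": [0,0.06,0],"turn": [0,0,0],"jaw": 0.0},
    {"offset": [0,0.06,0],"turn": [0,0,0],"jaw": 0.0}
  ]
}}

```text
time_s: 16.02
tcp_pos: [0.515, 0.0884, 0.1778]
eef_rot: [[-0.998, 0.068, 0.002], [0.068, 0.998, 0.0], [-0.002, 0.0, -1.0]]
contact_force: [0.5, -0.4, -0.4]
finger_gap: -0.0004
finger_force: 0.0
```

Emit:
{"fn": "arm_command", "kwargs": {
  "moves": [
    {"offset": [0,0.05,0],"turn": [0,0,0],"jaw": 0.0},
    {"offset": [0,0,0],"turn": [0,0,0],"jaw": 0.0},
    {"offset": [0,0,0],"turn": [0,0,0],"jaw": 0.0},
    {"offset": [0,0,0],"turn": [0,0,0],"jaw": 0.0}
  ]
}}

```text
time_s: 16.52
tcp_pos: [0.518, 0.1347, 0.1771]
eef_rot: [[-0.998, 0.07, -0.0], [0.07, 0.998, -0.001], [0.0, -0.001, -1.0]]
contact_force: [0.3, -0.4, -1.1]
finger_gap: 0.0003
finger_force: 0.0
```

Run:
```python
from h import *
d=get('top');s=status.get_obs();print(s['time_s'],s['tcp_pos'],s['contact_force'])
P=cloud(d);q=P[d['range_z']>0];m=(abs(q[:,0]-.5)<.09)&(abs(q[:,1]+.122)<.055)&(q[:,2]>.02)&(q[:,2]<.14);q=q[m]
c=np.linalg.lstsq(np.c_[q[:,:2]-q[:,:2].mean(0),np.ones(len(q))],q[:,2],rcond=None)[0];print('slope x,y, height',c,len(q),q[:,2].min(),q[:,2].max())
```

```text
16.575 [0.51802534 0.13481863 0.1771889 ] [-0.00280266 -0.33822061 -0.97107064]
slope x,y, height [-5.79949662e-04 -5.62061702e-05  6.81312202e-02] 4818 0.06386032071804032 0.07247395757172616
```

The lid lies flat at 68 mm with no slope, so it's shut, and the arm is clear. Handing in.

```bash
python3 -c "
from plant import sign_off
print(sign_off())"
```

```text
the job is handed in; nothing more can be done
None
```

The short collet stands upright in the formerly empty bay, its top below the rim; the lid measured flat and shut, the arm is clear, and the job was handed in at about 16.6 s (the hand-in returned no verdict).

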